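# Film a slider pass of the mug and stop on the mark

## Task

Film one pass of the mug: push the camera carriage by its orange end pads along the slider towards the red index clip, at a steady pace of about 15 cm a second for at least a second, then brake it gently so that its white pointer comes to rest on the clip's line. Make it one unbroken move, with no stalling or rolling back on the way, no hard knock on the pads and no hit on the end stop. Touch nothing of the camera rig but the pads, leave the other things on the table alone, and finish with the carriage let go and at rest on the mark.

Things in the scene. Friction and masses are not known exactly. Their poses are not given: they have to be found in the camera images.
- slider: Fixed camera slider: two black tubes 70 mm apart, 800 mm long, on dark end blocks 120 mm wide, 52 mm high. Origin on the table under the middle of the rails; y runs along the rails in the direction of the pass, x across them away from the robot (towards the mug), z up. The end stop is the pair of black rubber buffers on the +y block.
- carriage (a joint): Travel (m) of the camera carriage along slider +y: 0 = its middle at slider y -300 mm, 0.570 = it hits the end stop; starts at rest at 0.01 to 0.07. Moving mass nominally 2.26 kg (may differ by a third); rolling drag only 0.3 N per m/s plus 0.015 N: let go it slows with a time constant of about 6 s.
- rig: Black deck of the carriage: block 140 x 132 mm, underside 60 mm above the table, under a 140 x 152 mm lip plate whose top is 90 mm high; on its far half (x over +19 mm) a ball head and an upright camera up to 250 mm high, lens to +x; the near half is bare. Origin at table height under the middle of the deck, axes as the slider's. Not to be touched.
- pad_rear: Orange rubber pad on the carriage's rear (-y) end under the lip, x -60 to +60 mm, 58 to 84 mm above the table. Its origin is the carriage's (same as the rig's); its flat outer face lies at y = -80 mm, 4 mm proud of the lip. Push here to drive. Meeting a pad at 0.15 m/s relative speed knocks with some 45 N, at 0.05 m/s with some 15 N; keep under 15 N.
- pad_front: The same orange pad on the front (+y) end; its origin is the carriage's origin, its flat outer face lies at y = +80 mm. Push back here to brake.
- pointer (a point): Tip of the white pointer at the near (-x) edge of the deck, in the middle of the carriage's length: 88 mm to -x of the carriage's origin, 82 mm high.
- mark: Red index clip clamped to the near rail, a flat arm reaching 118 mm to -x from the slider's middle line, top at most 51 mm high. Origin on the table under the rails' middle line at the clip; axes as the slider's. It stands 50 to 140 mm before the place where the carriage would hit the stop.
- mark_line (a point): White line on the clip's arm at the clip's y, 88 mm to -x of the rails' middle line, 48 mm high. The carriage is on the mark when pointer and line have the same slider y, that is when the origins of rig and clip have the same slider y.
- mug: The subject, a coloured tile-pattern mug, 82 mm wide and 98 mm high, loose, beyond the slider. Origin at the centre of its foot. Leave alone.
- lens_cap: Black lens cap, 68 mm diameter, 11 mm high, loose, on the robot's side of the slider. Origin at its underside's centre. Leave alone.
- sugar_bowl: Blue bowl, 100 mm wide, 55 mm high, loose, on the robot's side of the slider. Origin at its underside's centre. Leave alone.

How it is judged:
On the way, in this order (a step that is already met when the one before it is completed fails the run):
1. the carriage runs at a steady pace between 0.10 and 0.20 m/s for 1 s (velocity of joint carriage between 0.1 and 0.2 m/s), for 1 s.
2. the carriage rests with its pointer within 12 mm of the mark (y of pointer in the frame of mark between -0.012 and 0.012 m and velocity of joint carriage between -0.01 and 0.01 m/s), for 0.5 s.
At the end, for the whole second after the job is handed in: The carriage is let go, at rest (under 10 mm/s), its pointer within 12 mm of the index clip's line (all of step 2); the robot touches nothing.
It fails at once if the carriage hits the end stop (value of joint carriage above 0.568 m).
It fails at once if the carriage rolls back faster than 15 mm/s, or stalls (slower than 10 mm/s forward) under way, from joint 0.14 until 40 mm before the mark (velocity of joint carriage below -0.015 m/s or (velocity of joint carriage below -0.015 m/s or (velocity of joint carriage below -0.02 m/s or (value of joint carriage above 0.14 m and y of pointer in the frame of mark below -0.04 m and velocity of joint carriage below 0.01 m/s)))).
It fails at once if a pad is knocked or pushed with more than 15 N (contact force between anything else and pad_rear above 15 N or contact force between anything else and pad_front above 15 N).
It fails at once if the deck or camera is touched (contact force between any of the arm, the fingers and rig above 1 N).
It fails at once if the mug, lens cap or sugar bowl is moved by more than 15 mm (distance of any of mug, lens_cap, sugar_bowl from where it was at the start of the episode above 0.015 m).
It also fails if it takes over 40 s, if anything falls off the work surface, if the arm or the gripper's body presses on something with over 40 N, if the wrist force passes 120 N, or if a joint passes its speed limit or range.

## Robot

A 6-joint arm with a two-finger parallel gripper is mounted at the origin on the work surface. World frame = base frame: x ahead of the robot, y to its left, z up, the work surface at z = 0. Lengths are in m, angles in rad, forces in N, time in s.
With the tool pointing down it reaches from about 0.425 to 1.125 m from the base axis. Payload 14.9 kg.
Tool frame: the origin (TCP) lies at the very end of the fingers, on their centre line; the grasp point (between the pads) lies 19 mm behind it (arm.pinch_z is the distance from the TCP to the grasp point, in m); z points along the fingers, y is the line along which they close (so a half turn about z gives the same grasp; the last joint's range is limited). The gripper opens to 91 mm and grips with 3 to 60 N. Pads are 32 mm wide; open, the fingers measure 118 mm over their backs; the gripper's body (76 mm by 178 mm) begins 60 mm behind the grasp point.
Start: joints at [1.146, 0.379, 1.734, -0, 1.028, -0.033], TCP at [0.267, 0.647, 0.214] pointing down, gripper open.
Joint ranges: [-2.77, 2.77], [-0.74, 2.19], [0, 2.66], [-1.06, 4.2], [0.31, 2.87], [-3.08, 3.08]. Speed limits (rad/s): [1.89, 1.89, 2.39, 3.14, 3.14, 3.14].

## Interface

Orientations are given as [roll, pitch, yaw] about the fixed x, y, z axes, in that order (R = Rz(yaw) Ry(pitch) Rx(roll)).
In Python, from cell import status, vision, arm gives the robot as it stands. The module is installed in compiled form; this text tells all that it offers.
- The arm moves only by the shell command python3 -m creep 'ROWS'. ROWS is JSON, a list of rows, each a list of 3 entries, a list of its own where there are three numbers: the shift along the tool's x, y, z in m, then the turn, a rotation vector about the tool's x, y, z in degrees, then the finger opening in m, from 0 to 0.0912. A call has 1 to 8 rows; each row shifts and turns the commanded pose from where the row before left it, along the tool's axes as they then stand; what a row does not reach is not made up. A row lasts 1/12 s, in which the tool goes at most 41.7 mm and 7.16 degrees, less where a joint would pass 70% of its speed; a pose out of reach is approached as far as the arm can. A call is refused whole if a number of a shift passes 0.0417 or a number of a turn 7.16, either way. A call with a gripper value outside its range is refused whole. The fingers move at their own pace and stop on an object; the grip force is fixed at half the most. Time passes only in rows, so rows that do not move let the fingers close. It gives the time, the measured TCP pose, the force, the opening and the grip force at its end, in the units of the state.
- status.get_state(): the state, without advancing time (a new reading comes with each control period).
- vision.grab_frame(name): name is "side" or "top"; returns the picture (480x640x3 uint8, red, green, blue); there is no depth.
- vision.get_calibration(name): a dict with "fx", "fy", "cx", "cy" (pixels), "rvec" (rotation vector, rad) and "tvec" (3), from world to camera coordinates, as OpenCV has them. Camera axes: x right, y down, z forward; pixel columns grow to the right and rows downward; lengths in m; the calibration is good to about 2 mm. A picture is of the moment at which its call begins. get_calibration takes no time and is no camera call.
- arm.finish_job(): hands the job in; it is judged then, once.
The state is a dict: "time": time; "joint_positions": joint angles; "qd": joint speeds; "joint_efforts": joint torques, N m; "position": TCP position; "orientation": TCP orientation; "contact_force": force on the tool from outside, world axes, zero at the start; "wrist_torque": the same for the moment, N m; "width": finger opening in m; "finger_force": force on a finger pad.
Only numpy, scipy, OpenCV 4.12 (cv2) and the standard library are available. Lean on these libraries where they do the work, as an engineer would, in place of code of your own. Each camera call takes 0.05 s, during which the arm holds its last target. There are 200 camera calls.

## Working session

There is one attempt and no reset: what is moved stays moved. The work goes in short steps, Python scripts to look and compute and a shell command to move; the robot and the scene stay as the last step left them, time stands still between calls to the robot, and variables do not carry over. Pictures are saved under pics/ and viewed, at most 10 in all, crops included, and the job is handed in when it is done.

```bash
mkdir -p pics
python3 - <<'E'
from cell import status, vision, arm
import cv2,numpy as np
for n in("side","top"):
    cv2.imwrite(f"pics/{n}0.png",vision.grab_frame(n)[:,:,::-1]); c=vision.get_calibration(n)
    R=cv2.Rodrigues(np.array(c["rvec"]))[0]; print(n,c,(-R.T@np.array(c["tvec"])).round(3))
print(status.get_state())
E
```

```text
side {'fx': 610.089600536228, 'fy': 610.089600536228, 'cx': 324.127061377813, 'cy': 251.26763971435003, 'rvec': array([ 0.48034817, -2.7788635 ,  1.10006058]), 'tvec': array([0.50402655, 0.23216044, 0.8615435 ])} [0.344 0.565 0.783]
top {'fx': 546.6736456032143, 'fy': 546.6736456032143, 'cx': 321.5905654823408, 'cy': 246.59449730247013, 'rvec': array([ 2.11442685, -2.17321588,  0.1195392 ]), 'tvec': array([-0.01902143,  0.58067312,  1.17170239])} [ 0.421 -0.057  1.237]
{'time': 0.1, 'joint_positions': array([ 1.14567852e+00,  3.79336605e-01,  1.73468181e+00, -2.15864278e-05,
        1.02852440e+00, -3.32638843e-02]), 'qd': array([-0.00064051, -0.00083681, -0.00071697,  0.0016772 , -0.00052464,
       -0.00157998]), 'joint_efforts': array([-1.02023499e-03, -7.65036750e+01, -4.35298991e+01,  6.52011624e-02,
        3.98777530e-02,  6.44245404e-06]), 'position': array([0.26717949, 0.64664097, 0.2133876 ]), 'orientation': array([-3.14064241e+00, -1.31313307e-05,  2.74974987e+00]), 'contact_force': array([-0.50804707, -0.23576949,  0.14901491]), 'wrist_torque': array([-0.04347193,  0.05406877, -0.05870302]), 'finger_force': 0.0, 'width': 0.09114730777451574}
```

View pics/side0.png

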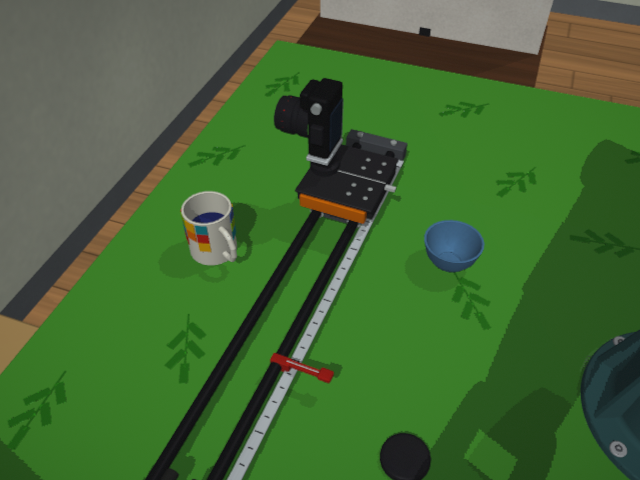

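View pics/top0.png

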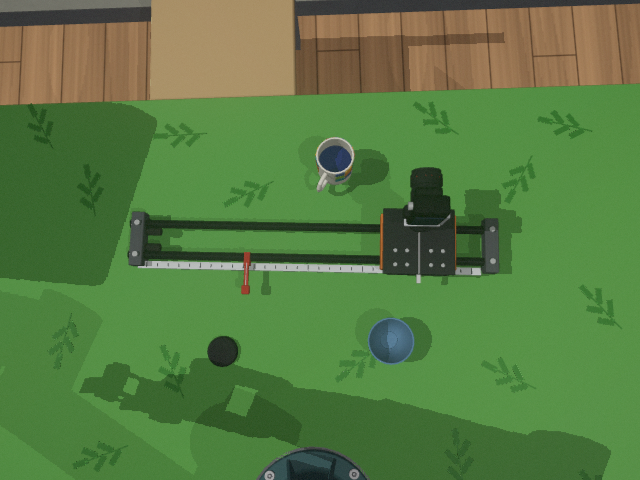

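The side view shows the carriage with its pointer tip near (390,188), the front pad at (333,208) and the red clip at (302,367). In the top view the pointer tip is near (419,281) and the clip at (247,272). The pass runs to the left (+y). The bowl is at (391,341) and the cap at (222,351). Next I measure from colour masks.

```bash
cat > h.py <<'E'
import cv2,numpy as np
from cell import status,vision,arm
def cal(n):
    c=vision.get_calibration(n); K=np.array([[c["fx"],0,c["cx"]],[0,c["fy"],c["cy"]],[0,0,1]])
    return K,cv2.Rodrigues(np.array(c["rvec"]))[0],np.array(c["tvec"])
def ray(n,uv):
    K,R,t=cal(n); return -R.T@t, R.T@np.linalg.inv(K)@np.array([uv[0],uv[1],1.])
def plane(n,uv,z):
    o,d=ray(n,uv); return o+d*(z-o[2])/d[2]
def tri(a,b):
    A=[];B=[]
    for n,uv in(("top",a),("side",b)):
        o,d=ray(n,uv); d/=np.linalg.norm(d); P=np.eye(3)-np.outer(d,d); A.append(P);B.append(P@o)
    return np.linalg.lstsq(np.vstack(A),np.hstack(B),rcond=None)[0]
def box(m,roi):
    u0,v0,u1,v1=roi; k=np.zeros_like(m); k[v0:v1,u0:u1]=m[v0:v1,u0:u1]; return k
def white(im): return cv2.inRange(cv2.cvtColor(im,cv2.COLOR_RGB2HSV),(0,0,140),(179,70,255))
def red(im): 
    h=cv2.cvtColor(im,cv2.COLOR_RGB2HSV); return cv2.inRange(h,(0,150,90),(5,255,255))|cv2.inRange(h,(172,150,90),(179,255,255))
def orange(im): return cv2.inRange(cv2.cvtColor(im,cv2.COLOR_RGB2HSV),(7,170,90),(18,255,255))
E
python3 - <<'E'
from h import *
T=cv2.imread("pics/top0.png")[:,:,::-1].copy();S=cv2.imread("pics/side0.png")[:,:,::-1].copy()
def pts(m): v,u=np.nonzero(m); return np.c_[u,v]
w=pts(box(white(T),(150,258,375,276))); l=cv2.fitLine(w.astype(np.float32),cv2.DIST_HUBER,0,.01,.01).ravel()
a=plane("top",l[2:]-100*l[:2],.05);b=plane("top",l[2:]+100*l[:2],.05);d=(a-b)*np.sign(a-b)[1];print("ruler yaw of +y from world y deg",np.degrees(np.arctan2(-d[0],d[1])),a,b)
p=pts(box(white(T),(410,272,430,290)));print("ptr top",p.tolist())
p=pts(box(white(S),(375,178,400,196)));print("ptr side",p.tolist())
for n,I,r in(("top",T,(235,245,260,300)),("side",S,(260,345,340,390))):
    p=pts(box(red(I),r));print(n,"red",p.min(0),p.max(0),p.mean(0))
for n,I,r in(("top",T,(370,190,470,290)),("side",S,(290,180,380,230))):
    p=pts(box(orange(I),r));print(n,"orange",len(p),p.min(0),p.max(0),[ (x,p[p[:,0]==x][:,1].min(),p[p[:,0]==x][:,1].max()) for x in np.unique(p[:,0])][::6])
a=np.hstack([cv2.resize(T[195:305,230:270],None,fx=5,fy=5,interpolation=0),cv2.resize(T[195:305,375:465],None,fx=5,fy=5,interpolation=0)])
cv2.imwrite("pics/c1.png",a[:,:,::-1])
b=np.hstack([cv2.resize(S[340:390,260:340],None,fx=5,fy=5,interpolation=0),cv2.resize(S[170:220,335:410],None,fx=5,fy=5,interpolation=0)])
cv2.imwrite("pics/c2.png",b[:,:,::-1])
E
```

```text
ruler yaw of +y from world y deg -2.8362592754873353 [0.5492706  0.31240456 0.05      ] [ 0.52758267 -0.12535923  0.05      ]
ptr top [[417, 275], [418, 275], [419, 275], [417, 276], [418, 276], [419, 276], [420, 276], [416, 277], [417, 277], [418, 277], [419, 277], [420, 277], [416, 278], [417, 278], [418, 278], [419, 278], [420, 278], [416, 279], [417, 279], [418, 279], [419, 279], [420, 279], [416, 280], [417, 280], [418, 280], [419, 280], [420, 280], [416, 281], [417, 281], [418, 281], [419, 281], [420, 281], [416, 282], [417, 282], [418, 282], [419, 282], [420, 282]]
ptr side [[386, 185], [387, 185], [388, 185], [386, 186], [387, 186], [388, 186], [389, 186], [390, 186], [391, 186], [392, 186], [386, 187], [387, 187], [388, 187], [389, 187], [390, 187], [391, 187], [392, 187], [393, 187], [394, 187], [395, 187], [387, 188], [388, 188], [389, 188], [390, 188], [391, 188], [392, 188], [393, 188], [394, 188], [390, 189], [391, 189], [392, 189], [393, 189], [394, 189]]
top red [242 253] [248 293] [245.49579832 272.01680672]
side red [271 353] [332 381] [301.40546218 367.42647059]
top orange 198 [380 214] [455 268] [(np.int64(380), np.int64(217), np.int64(264))]
side orange 831 [299 194] [365 222] [(np.int64(299), np.int64(196), np.int64(197)), (np.int64(305), np.int64(195), np.int64(206)), (np.int64(311), np.int64(196), np.int64(208)), (np.int64(317), np.int64(198), np.int64(210)), (np.int64(323), np.int64(200), np.int64(212)), (np.int64(329), np.int64(201), np.int64(213)), (np.int64(335), np.int64(203), np.int64(215)), (np.int64(341), np.int64(205), np.int64(217)), (np.int64(347), np.int64(207), np.int64(218)), (np.int64(353), np.int64(208), np.int64(220)), (np.int64(359), np.int64(210), np.int64(222)), (np.int64(365), np.int64(212), np.int64(215))]
```

View pics/c1.png

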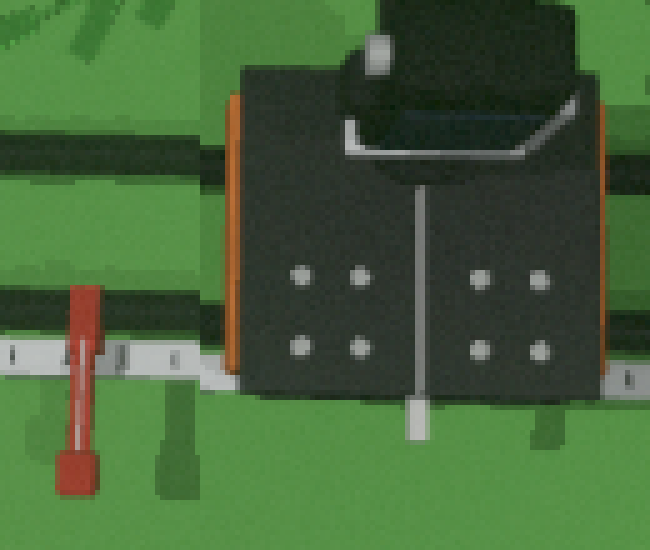

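View pics/c2.png

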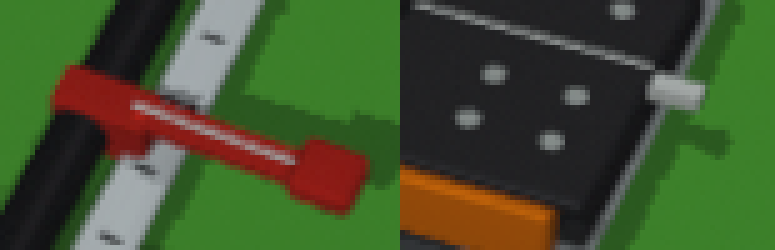

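The crops show the clip's line running from top (246,262) to (245,285) and side (286.5,360.5) to (319,372). The pointer tip is at top (418,282.5) and side (395,188.5). Next I triangulate.

Run:
```python
from h import *
T=cv2.imread("pics/top0.png")[:,:,::-1].copy()
p=tri((418,282.3),(394.8,188.3));l1=tri((245.9,261.5),(286.5,360.5));l2=tri((245.1,284.5),(319,372))
print("ptr",p,plane("top",(418,282.3),.082),"line",l1,l2)
print(plane("top",(245.9,261.5),.048),plane("top",(245.1,284.5),.048))
print("frontpad top edge", tri((380,264),(365,212)))
K,R,t=cal("top")
for n,m in(("tubes",0),):
    g=cv2.cvtColor(T,cv2.COLOR_RGB2GRAY)
    for r in((160,222,370,234),(160,251,370,263)):
        k=np.argwhere(box(cv2.inRange(g,0,50),r)); L=cv2.fitLine(k[:,::-1].astype(np.float32),cv2.DIST_HUBER,0,.01,.01).ravel()
        a=plane("top",L[2:]-100*L[:2],.045);b=plane("top",L[2:]+100*L[:2],.045);d=(a-b)*np.sign(a-b)[1];print("tube yaw",np.degrees(np.arctan2(d[0],d[1])),a,b)
yaw=np.radians(2.84);ey=np.array([np.sin(yaw),np.cos(yaw),0]);ex=np.array([np.cos(yaw),-np.sin(yaw),0])
rig=p+.088*ex; print("rig",rig,"rear pad",rig-.08*ey,"togo",(plane("top",(245.1,284.5),.048)-p)@ey,(l2-p)@ey,(l1-p)@ey)
for n,uv,z in(("bowl",(391,341),.055),("cap",(222,351),.011),("mug",(335,160),.098)): print(n,plane("top",uv,z))
print("block+y",plane("top",(138,240),.052),"block-y",plane("top",(491,246),.052))
```

```text
ptr [ 0.49032595 -0.23662443  0.08419173] [ 0.49244725 -0.23668771  0.082     ] line [0.54791058 0.13125955 0.04670377] [0.49784578 0.13353675 0.04699917]
[0.55043207 0.13169091 0.048     ] [0.50005885 0.13383494 0.048     ]
frontpad top edge [ 0.52616539 -0.15913838  0.08597692]
tube yaw 2.565092668165828 [0.6384934  0.30985534 0.045     ] [ 0.61860649 -0.13405645  0.045     ]
tube yaw 2.8646009849700107 [0.5705616  0.31271553 0.045     ] [ 0.54851608 -0.12785633  0.045     ]
rig [ 0.57821787 -0.24098457  0.08419173] rear pad [ 0.5742541  -0.32088631  0.08419173] togo 0.3704865960817043 0.37007912101207435 0.3702852912052585
bowl [ 0.37095681 -0.17758077  0.055     ]
cap [0.35663771 0.19222468 0.011     ]
mug [ 0.75848089 -0.069675    0.098     ]
block+y [0.60443676 0.36946056 0.052     ] block-y [ 0.56874683 -0.40315804  0.052     ]
```

```bash
python3 -m creep '[[[0,0,0],[0,0,-6.6],0],[[0,0,0],[0,0,-6.6],0],[[0,0,0],[0,0,-6.6],0],[[0,0,0],[0,0,0],0]]'; python3 -c "
from cell import status; s=status.get_state(); print(s)"
```

```text
time: 0.43
position: [0.2672, 0.6468, 0.2136]
orientation: [-3.141, -0.0, 3.101]
contact_force: [-0.3, 0.1, -0.3]
width: 0.0673
finger_force: 0.0
{'time': 0.4333, 'joint_positions': array([ 1.14568254e+00,  3.79193702e-01,  1.73450680e+00, -8.77275973e-06,
        1.02851813e+00, -3.84470211e-01]), 'qd': array([-6.93431467e-04,  1.86884719e-04, -1.58072646e-03,  8.74212872e-04,
        6.90151625e-04,  2.22881945e-01]), 'joint_efforts': array([ 1.85276862e-03, -7.64588356e+01, -4.35054660e+01,  4.28431586e-02,
        6.56104088e-02, -2.71844320e+00]), 'position': array([0.26722554, 0.64675668, 0.21357424]), 'orientation': array([-3.14100956e+00, -2.27818063e-04,  3.10095354e+00]), 'contact_force': array([-0.2725439 ,  0.07414752, -0.25950026]), 'wrist_torque': array([ 0.005697  , -0.0489283 ,  0.04393301]), 'finger_force': 0.0, 'width': 0.06732058159084524}
```

```bash
python3 -m creep '[[[-0.01,-0.015,0],[0,0,0],0],[[-0.02,-0.03,0],[0,0,0],0],[[-0.022,-0.034,0],[0,0,0],0],[[-0.022,-0.034,0],[0,0,0],0],[[-0.022,-0.034,0],[0,0,0],0],[[-0.022,-0.034,0],[0,0,0],0],[[-0.022,-0.034,0],[0,0,0],0],[[-0.022,-0.034,0],[0,0,0],0]]'
 python3 -m creep '[[[-0.02,-0.036,0],[0,0,0],0],[[-0.02,-0.036,0],[0,0,0],0],[[-0.02,-0.036,0],[0,0,0],0],[[-0.02,-0.036,0],[0,0,0],0],[[-0.02,-0.036,0],[0,0,0],0],[[-0.01,-0.04,0],[0,0,0],0],[[-0.01,-0.04,0],[0,0,0],0],[[-0.01,-0.04,0],[0,0,0],0]]'
```

```text
time: 1.1
position: [0.4182, 0.3883, 0.2139]
orientation: [-3.142, 0.0, 3.091]
contact_force: [0.6, 0.5, 0.7]
width: 0.014
finger_force: 0.0
time: 1.77
position: [0.5333, 0.0825, 0.2139]
orientation: [-3.141, -0.0, 3.091]
contact_force: [0.2, 1.3, -0.1]
width: 0.0003
finger_force: 0.0
```

```bash
python3 -m creep '[[[-0.002,-0.04,0],[0,0,0],0],[[-0.002,-0.04,0],[0,0,0],0],[[-0.002,-0.04,0],[0,0,0],0],[[-0.002,-0.04,0],[0,0,0],0],[[-0.002,-0.04,0],[0,0,0],0],[[-0.002,-0.04,0],[0,0,0],0],[[-0.002,-0.04,0],[0,0,0],0],[[-0.002,-0.04,0],[0,0,0],0]]'
 python3 -m creep '[[[-0.002,-0.04,0],[0,0,0],0],[[-0.002,-0.04,0],[0,0,0],0],[[0,-0.03,0],[0,0,0],0],[[0,-0.015,0.02],[0,0,0],0],[[0,-0.006,0.04],[0,0,0],0],[[0,0,0.04],[0,0,0],0],[[0,0,0.02],[0,0,0],0],[[0,0,0],[0,0,0],0]]'
python3 - <<'E'
from h import *
T=vision.grab_frame("top");S=vision.grab_frame("side");cv2.imwrite("pics/top1.png",T[:,:,::-1]);cv2.imwrite("pics/s1.png",S[:,:,::-1])
print(status.get_state()["position"],status.get_state()["orientation"])
E
```

```text
time: 2.43
position: [0.5338, -0.2377, 0.214]
orientation: [-3.142, 0.0, 3.091]
contact_force: [2.1, 0.7, -0.1]
width: 0.0003
finger_force: 0.0
time: 3.1
position: [0.5295, -0.365, 0.0891]
orientation: [3.138, -0.006, 3.091]
contact_force: [-0.7, 0.7, -0.3]
width: 0.0003
finger_force: 0.0
[ 0.5323637  -0.36651281  0.09412882] [ 3.14111913e+00 -7.94170652e-04  3.09280109e+00]
```

View pics/s1.png

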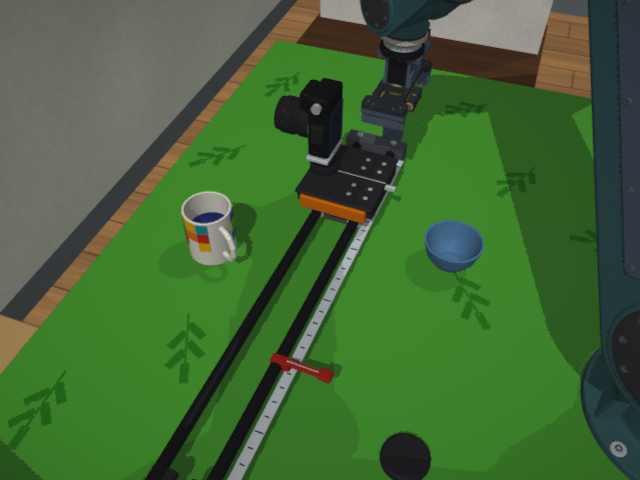

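View pics/top1.png

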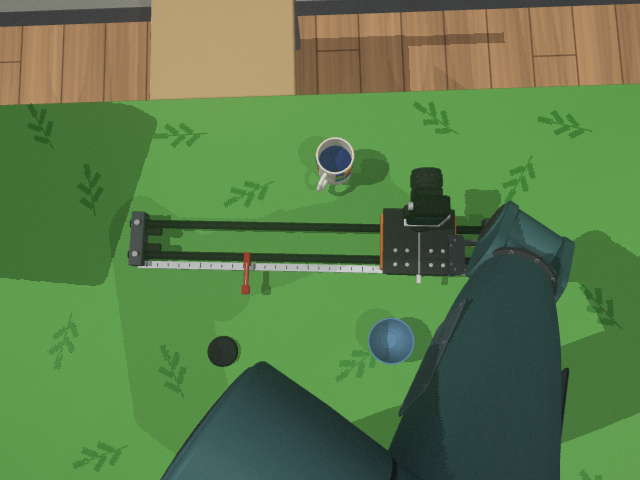

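The images show the tool behind the carriage, about 35 mm off the rear pad. It is clear of the end block, the camera and the bowl (391,341). The carriage has not moved: its pointer is still at (418,282). Next I lower the tool and close the gap.

```bash
python3 -m creep '[[[0,0,0.005],[0,0,0],0],[[0,0.002,0.008],[0,0,0],0],[[0,0.004,0.007],[0,0,0],0],[[0,0.006,0.005],[0,0,0],0],[[0,0.006,0.003],[0,0,0],0],[[0,0.004,0],[0,0,0],0],[[0,0.002,0],[0,0,0],0],[[0,0,0],[0,0,0],0]]'
python3 -c "
from cell import status; s=status.get_state(); print(s['position'],s['contact_force'])"
```

```text
time: 3.87
position: [0.5341, -0.3419, 0.0662]
orientation: [-3.141, 0.0, 3.096]
contact_force: [-0.2, 0.6, 0.5]
width: 0.0008
finger_force: 0.0
[ 0.53410954 -0.34189716  0.06619878] [-0.15406038  0.57198301  0.4508773 ]
```

```bash
python3 -m creep '[[[0,0.001,0],[0,0,0],0],[[0,0.0015,0],[0,0,0],0],[[0,0.0015,0],[0,0,0],0],[[0,0.0015,0],[0,0,0],0],[[0,0.0015,0],[0,0,0],0]]'; python3 -c "
from cell import status; s=status.get_state(); print(s['position'],s['contact_force'])"
```

```text
time: 4.28
position: [0.5342, -0.3353, 0.066]
orientation: [-3.142, 0.0, 3.095]
contact_force: [-0.1, -0.2, 0.7]
width: 0.0003
finger_force: 0.0
[ 0.53419599 -0.33534567  0.06597891] [-0.08073766 -0.15783569  0.69925725]
```

```bash
python3 -m creep '[[[0,0.0015,0],[0,0,0],0],[[0,0.0015,0],[0,0,0],0]]'; python3 -m creep '[[[0,0.0015,0],[0,0,0],0]]';python3 -m creep '[[[0,0.0015,0],[0,0,0],0]]'
```

```text
time: 4.45
position: [0.5344, -0.3323, 0.066]
orientation: [-3.142, 0.0, 3.095]
contact_force: [-0.9, -0.0, -0.0]
width: 0.0004
finger_force: 0.0
time: 4.53
position: [0.5344, -0.3308, 0.0659]
orientation: [3.142, -0.0, 3.095]
contact_force: [-0.9, 0.1, 0.2]
width: 0.0006
finger_force: 0.0
time: 4.62
position: [0.5345, -0.3293, 0.0659]
orientation: [-3.142, 0.0, 3.095]
contact_force: [-0.3, -1.3, -0.1]
width: 0.0005
finger_force: 0.6
```

```bash
python3 -m creep '[[[0,0.0015,0],[0,0,0],0],[[0,0.002,0],[0,0,0],0],[[0,0.0028,0],[0,0,0],0]]'; python3 -m creep '[[[0,0.004,0],[0,0,0],0],[[0,0.0053,0],[0,0,0],0],[[0,0.0067,0],[0,0,0],0]]'
```

```text
time: 4.87
position: [0.5348, -0.323, 0.066]
orientation: [-3.142, 0.0, 3.095]
contact_force: [0.8, 0.2, 0.1]
width: 0.0006
finger_force: 0.0
time: 5.12
position: [0.5355, -0.3067, 0.0659]
orientation: [-3.142, 0.0, 3.095]
contact_force: [-0.2, 0.6, -0.1]
width: 0.0004
finger_force: 0.0
```

```bash
python3 -m creep '[[[0,0.0082,0],[0,0,0],0],[[0,0.0096,0],[0,0,0],0],[[0,0.011,0],[0,0,0],0],[[0,0.012,0],[0,0,0],0],[[0,0.0125,0],[0,0,0],0],[[0,0.0125,0],[0,0,0],0]]'
cat >> h.py <<'E'
EY=np.array([.0475,.9989,0])
def see(k,roi_top=(100,200,420,230)):
    t=status.get_state()["time"]; T=vision.grab_frame("top"); cv2.imwrite(f"pics/t_{k}.png",T[:,:,::-1])
    m=box(orange(T),roi_top); v,u=np.nonzero(m)
    print(t,"orange",len(u), [(r,u[v==r].min(),u[v==r].max()) for r in np.unique(v)][::4])
    if len(u):
        r=np.median(v); q=np.median([u[v==x].min() for x in np.unique(v)])
        print("front face top edge along ey", (plane("top",(q,r),.084)-plane("top",(380,222),.084))@EY)
    return T
E
python3 -c "
from h import *
see('a')
s=status.get_state(); print(s['time'],s['position'],s['contact_force'])"
```

```text
time: 5.62
position: [0.5385, -0.2399, 0.0659]
orientation: [3.141, -0.0, 3.096]
contact_force: [-0.8, 0.5, -0.3]
width: 0.0002
finger_force: 0.0
5.6167 orange 27 [(np.int64(213), np.int64(340), np.int64(340)), (np.int64(217), np.int64(339), np.int64(340)), (np.int64(221), np.int64(339), np.int64(340)), (np.int64(225), np.int64(339), np.int64(339)), (np.int64(229), np.int64(339), np.int64(339))]
front face top edge along ey 0.08753484639806025
5.6667 [ 0.53829736 -0.23824443  0.06576569] [0.34176009 1.3135287  0.19190261]
```

```bash
python3 -m creep '[[[0,0.003,-0.03],[0,0,0],0],[[0,0.022,-0.022],[0,0,0],0],[[0,0.041,0],[0,0,0],0],[[0,0.041,0],[0,0,0],0],[[0,0.041,0],[0,0,0],0],[[0,0.041,0],[0,0,0],0],[[0,0.041,0],[0,0,0],0],[[0,0.041,0],[0,0,0],0]]'
python3 -c "
from h import *
see('b')
s=status.get_state(); print(s['time'],s['position'],s['contact_force'])"
```

```text
time: 6.33
position: [0.5506, 0.0316, 0.1181]
orientation: [3.142, 0.0, 3.096]
contact_force: [0.2, -0.4, -0.0]
width: 0.0002
finger_force: 0.0
6.3333 orange 26 [(np.int64(214), np.int64(365), np.int64(366)), (np.int64(218), np.int64(366), np.int64(366)), (np.int64(223), np.int64(365), np.int64(366)), (np.int64(227), np.int64(365), np.int64(365))]
front face top edge along ey 0.031965374742450176
6.3833 [0.55087609 0.03683011 0.11817371] [-0.5335172   2.91854615  0.83953541]
```

View pics/t_b.png

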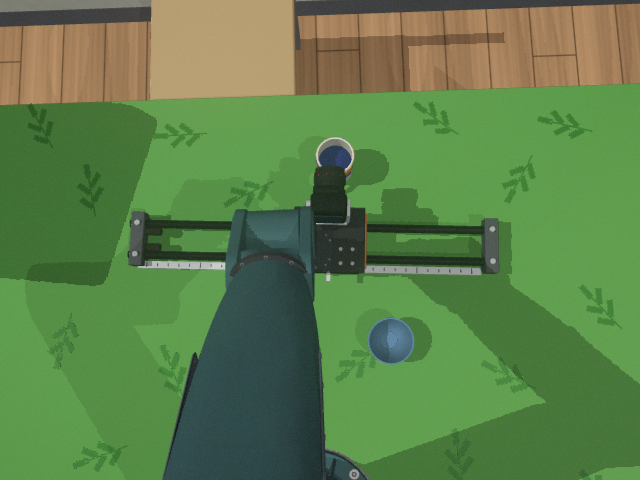

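The top view shows the wrist covering the front pad. The rear pad is visible at u≈365.5 and the pointer at (328,278). I take the travel from the pointer.

```bash
cat >> h.py <<'E'
def ptr(f,u0,u1):
    T=cv2.imread(f)[:,:,::-1].copy() if isinstance(f,str) else f
    v,u=np.nonzero(box(white(T),(u0,275,u1,283))); 
    if not len(u): return print("no pointer")
    P0=plane("top",(418.,279),.082); p=plane("top",(u.mean(),v.mean()),.082)
    print("ptr",len(u),u.mean().round(2),v.mean().round(1),"s",((p-P0)@EY).round(4),"togo",((plane("top",(245.3,279),.048)-p)@EY).round(4))
E
python3 -c "
from h import *
ptr('pics/top0.png',405,430);ptr('pics/t_a.png',360,395);ptr('pics/t_b.png',315,345)"
```

```text
ptr 37 418.05 278.8 s -0.0001 togo 0.3706
ptr 28 375.5 278.0 s 0.0894 togo 0.2812
ptr 27 327.78 277.3 s 0.1901 togo 0.1804
```

```bash
python3 -m creep '[[[0,0.036,0],[0,0,0],0],[[0,0.024,0.008],[0,0,0],0],[[0,0.013,0.022],[0,0,0],0],[[0,0.010,0.015],[0,0,0],0],[[0,0.009,0.005],[0,0,0],0],[[0,0.0085,0],[0,0,0],0]]'
python3 -c "
from cell import status; s=status.get_state(); print(s['time'],s['position'],s['contact_force'])"
```

```text
time: 6.88
position: [0.5547, 0.1304, 0.0668]
orientation: [-3.141, -0.002, 3.096]
contact_force: [-0.1, 0.3, 0.8]
width: 0.0004
finger_force: 0.0
6.8833 [0.55474366 0.13039804 0.06684517] [-0.10813881  0.32539024  0.80914441]
```

```bash
python3 -m creep '[[[0,0.0077,0],[0,0,0],0],[[0,0.0075,0],[0,0,0],0],[[0,0.0075,0],[0,0,0],0]]';  python3 -m creep '[[[0,0.0075,0],[0,0,0],0]]'
```

```text
time: 7.13
position: [0.5574, 0.153, 0.0689]
orientation: [3.141, 0.001, 3.095]
contact_force: [0.2, 0.2, 0.7]
width: 0.0001
finger_force: 0.0
time: 7.22
position: [0.5576, 0.1605, 0.0687]
orientation: [3.141, 0.001, 3.095]
contact_force: [-0.3, -0.4, -0.5]
width: 0.0004
finger_force: 0.0
```

```bash
python3 -m creep '[[[0,0.0071,0],[0,0,0],0]]';  python3 -m creep '[[[0,0.007,0],[0,0,0],0]]'
```

```text
time: 7.3
position: [0.5578, 0.1676, 0.0685]
orientation: [3.141, 0.001, 3.095]
contact_force: [0.3, 0.8, 0.1]
width: 0.0002
finger_force: 0.0
time: 7.38
position: [0.558, 0.1746, 0.0683]
orientation: [3.141, 0.0, 3.095]
contact_force: [0.3, 0.4, -0.2]
width: 0.0007
finger_force: 0.0
```

```bash
python3 -m creep '[[[0,0.007,0],[0,0,0],0]]';  python3 -m creep '[[[0,0.0067,0],[0,0,0],0]]'
```

```text
time: 7.47
position: [0.5582, 0.1816, 0.0681]
orientation: [3.142, 0.0, 3.095]
contact_force: [0.1, -0.5, -0.1]
width: 0.0004
finger_force: 0.0
time: 7.55
position: [0.5584, 0.1883, 0.068]
orientation: [3.142, 0.0, 3.095]
contact_force: [-0.1, -0.1, -0.2]
width: 0.0004
finger_force: 0.0
```

```bash
python3 -m creep '[[[0,0.0064,0],[0,0,0],0]]';  python3 -m creep '[[[0,0.0062,0],[0,0,0],0]]'; python3 -c "
from cell import status; s=status.get_state(); print(s['time'],s['position'],s['contact_force'],s['wrist_torque'],s['finger_force'])"
```

```text
time: 7.63
position: [0.5587, 0.1947, 0.0679]
orientation: [-3.142, 0.0, 3.095]
contact_force: [-0.1, 1.3, -0.9]
width: 0.0005
finger_force: 0.0
time: 7.72
position: [0.559, 0.2009, 0.0679]
orientation: [-3.142, -0.0, 3.095]
contact_force: [0.3, 0.3, 0.0]
width: 0.0001
finger_force: 0.0
7.7167 [0.55899515 0.20085671 0.06790662] [0.30032513 0.29958921 0.00618257] [-0.02460601 -0.00595866  0.00038957] 0.0
```

```bash
python3 -m creep '[[[0,0.0056,0],[0,0,0],0],[[0,0.005,0],[0,0,0],0]]';  python3 -m creep '[[[0,0.0043,0],[0,0,0],0],[[0,0.0036,0],[0,0,0],0],[[0,0.0028,0],[0,0,0],0]]'; python3 -c "
from cell import status; s=status.get_state(); print(s['time'],s['position'],s['contact_force'],s['wrist_torque'],s['finger_force'])"
```

```text
time: 7.88
position: [0.5595, 0.2114, 0.0679]
orientation: [-3.142, -0.0, 3.095]
contact_force: [0.3, -0.3, 0.0]
width: 0.0007
finger_force: 0.0
time: 8.13
position: [0.56, 0.2219, 0.0679]
orientation: [-3.142, 0.0, 3.095]
contact_force: [-0.4, -0.6, -0.4]
width: 0.0006
finger_force: 0.0
8.1333 [0.55997883 0.22187377 0.06793259] [-0.43787403 -0.5534407  -0.35191075] [0.02868921 0.04831473 0.00239903] 0.0
```

```bash
python3 -m creep '[[[0,0.0021,0],[0,0,0],0],[[0,0.0014,0],[0,0,0],0]]'; python3 -c "
from h import *
T=see('c',(230,205,330,285)); ptr(T,235,262)
s=status.get_state(); print(s['time'],s['position'],s['contact_force'])"
```

```text
time: 8.3
position: [0.5601, 0.2251, 0.0679]
orientation: [-3.142, -0.0, 3.095]
contact_force: [0.2, 0.1, 0.6]
width: 0.0003
finger_force: 0.0
8.3 orange 132 [(np.int64(212), np.int64(280), np.int64(281)), (np.int64(216), np.int64(280), np.int64(281)), (np.int64(220), np.int64(280), np.int64(281)), (np.int64(224), np.int64(280), np.int64(281)), (np.int64(228), np.int64(279), np.int64(281)), (np.int64(232), np.int64(279), np.int64(281)), (np.int64(236), np.int64(279), np.int64(281)), (np.int64(240), np.int64(279), np.int64(281)), (np.int64(244), np.int64(279), np.int64(280)), (np.int64(248), np.int64(279), np.int64(280)), (np.int64(252), np.int64(279), np.int64(280)), (np.int64(256), np.int64(278), np.int64(280)), (np.int64(260), np.int64(278), np.int64(280)), (np.int64(264), np.int64(278), np.int64(280))]
front face top edge along ey 0.21489792813598002
ptr 23 241.96 277.5 s 0.3722 togo -0.0017
8.35 [0.56013702 0.22524302 0.06795155] [ 0.13367578 -0.50129809  0.29280011]
```

```bash
python3 -m creep '[[[0,0.0005,0],[0,0,0],0],[[0,0.0005,0],[0,0,0],0],[[0,0,0],[0,0,0],0]]'; python3 -c "
from h import *
T=see('d',(230,205,330,285)); ptr(T,235,262)
v,u=np.nonzero(box(orange(T),(270,205,295,270)));f=cv2.imread('pics/t_b.png')[:,:,::-1].copy();v2,u2=np.nonzero(box(orange(f),(355,205,375,270)));v3,u3=np.nonzero(box(orange(vision.grab_frame('top')),(270,205,295,270)))
for a,b in((u,v),(u2,v2),(u3,v3)): print(len(a),(.1901+(plane('top',(a.mean(),b.mean()),.075)-plane('top',(u2.mean(),v2.mean()),.075))@EY))
cv2.imwrite('pics/c3.png',cv2.resize(T[195:305,180:310],None,fx=5,fy=5,interpolation=0)[:,:,::-1])
s=status.get_state(); print(s['time'],s['position'],s['contact_force'])"
```

```text
time: 8.6
position: [0.5602, 0.2259, 0.068]
orientation: [-3.142, 0.0, 3.095]
contact_force: [-0.1, 0.8, 0.6]
width: 0.0007
finger_force: 0.0
8.6 orange 136 [(np.int64(212), np.int64(279), np.int64(279)), (np.int64(216), np.int64(279), np.int64(281)), (np.int64(220), np.int64(279), np.int64(281)), (np.int64(224), np.int64(279), np.int64(281)), (np.int64(228), np.int64(279), np.int64(280)), (np.int64(232), np.int64(279), np.int64(280)), (np.int64(236), np.int64(279), np.int64(280)), (np.int64(240), np.int64(278), np.int64(280)), (np.int64(244), np.int64(279), np.int64(280)), (np.int64(248), np.int64(278), np.int64(280)), (np.int64(252), np.int64(278), np.int64(279)), (np.int64(256), np.int64(278), np.int64(279)), (np.int64(260), np.int64(278), np.int64(279)), (np.int64(264), np.int64(277), np.int64(279))]
front face top edge along ey 0.21700267653529992
ptr 22 241.18 277.5 s 0.3739 togo -0.0033
136 0.3749052151367272
65 0.1901
133 0.3747380464478628
8.7 [0.56014914 0.22586774 0.06790537] [ 0.04195095  0.0756127  -1.13274809]
```

View pics/c3.png

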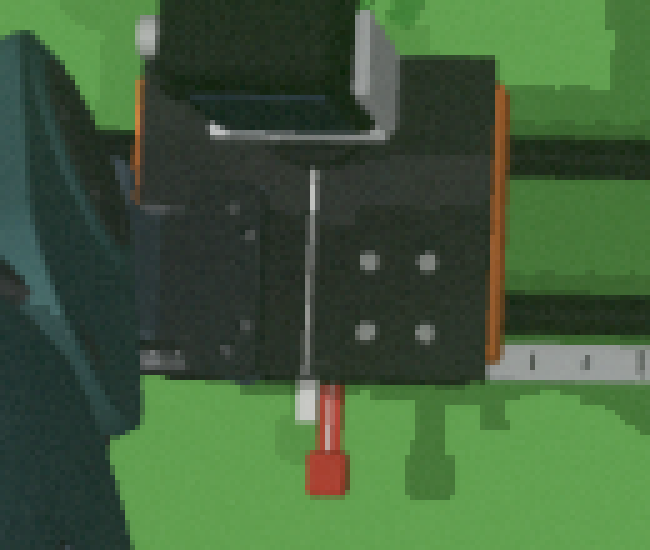

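The crop shows the pointer about 3 mm past the clip's line once parallax is corrected. That is within the 12 mm limit, and the carriage is at rest. I back the tool off forward and lift.

```bash
python3 -m creep '[[[0,0.002,0],[0,0,0],0],[[0,0.006,0],[0,0,0],0],[[0,0.01,0],[0,0,0],0],[[0,0.012,0],[0,0,0],0],[[0,0.006,-0.01],[0,0,0],0],[[0,0.0,-0.03],[0,0,0],0],[[0,0,-0.03],[0,0,0],0],[[0,0,-0.01],[0,0,0],0]]'
python3 -m creep '[[[0,0,0],[0,0,0],0],[[0,0,0],[0,0,0],0],[[0,0,0],[0,0,0],0],[[0,0,0],[0,0,0],0],[[0,0,0],[0,0,0],0],[[0,0,0],[0,0,0],0],[[0,0,0],[0,0,0],0],[[0,0,0],[0,0,0],0]]'
python3 -c "
from h import *
T=see('e',(230,205,330,285)); ptr(T,235,262)
s=status.get_state(); print(s['time'],s['position'],s['contact_force'])"
python3 -m creep '[[[0,0,0],[0,0,0],0],[[0,0,0],[0,0,0],0],[[0,0,0],[0,0,0],0],[[0,0,0],[0,0,0],0],[[0,0,0],[0,0,0],0],[[0,0,0],[0,0,0],0],[[0,0,0],[0,0,0],0],[[0,0,0],[0,0,0],0]]'
python3 -c "
from h import *
T=see('f',(230,205,330,285)); ptr(T,235,262)"
```

```text
time: 9.37
position: [0.5635, 0.2636, 0.1525]
orientation: [3.14, 0.004, 3.096]
contact_force: [0.8, 0.2, 1.7]
width: 0.0004
finger_force: 0.0
time: 10.03
position: [0.5617, 0.2619, 0.1476]
orientation: [-3.141, -0.001, 3.095]
contact_force: [0.3, 0.2, -0.3]
width: 0.0005
finger_force: 0.0
10.0333 orange 132 [(np.int64(212), np.int64(279), np.int64(279)), (np.int64(216), np.int64(279), np.int64(281)), (np.int64(220), np.int64(279), np.int64(281)), (np.int64(224), np.int64(279), np.int64(280)), (np.int64(228), np.int64(279), np.int64(280)), (np.int64(232), np.int64(279), np.int64(280)), (np.int64(236), np.int64(279), np.int64(280)), (np.int64(240), np.int64(279), np.int64(280)), (np.int64(244), np.int64(278), np.int64(280)), (np.int64(248), np.int64(278), np.int64(280)), (np.int64(252), np.int64(278), np.int64(280)), (np.int64(256), np.int64(278), np.int64(279)), (np.int64(260), np.int64(278), np.int64(279)), (np.int64(264), np.int64(278), np.int64(279))]
front face top edge along ey 0.2148294624342157
ptr 25 241.4 277.3 s 0.3734 togo -0.0029
10.0833 [0.56180249 0.26189301 0.14774672]
[... 249 characters left out ...]
(np.int64(216), np.int64(279), np.int64(281)), (np.int64(220), np.int64(279), np.int64(281)), (np.int64(224), np.int64(279), np.int64(281)), (np.int64(228), np.int64(279), np.int64(280)), (np.int64(232), np.int64(279), np.int64(280)), (np.int64(236), np.int64(279), np.int64(280)), (np.int64(240), np.int64(278), np.int64(280)), (np.int64(244), np.int64(278), np.int64(280)), (np.int64(248), np.int64(278), np.int64(280)), (np.int64(252), np.int64(278), np.int64(280)), (np.int64(256), np.int64(278), np.int64(280)), (np.int64(260), np.int64(278), np.int64(279)), (np.int64(264), np.int64(278), np.int64(279))]
front face top edge along ey 0.21479524201573055
ptr 25 241.4 277.3 s 0.3734 togo -0.0029
```

The carriage is at rest about 3 mm past the line and the robot is clear of everything, so I hand the job in.

```bash
python3 -c "
from cell import arm; print(arm.finish_job())"
```

```text
the job is handed in; nothing more can be done
None
```

I made the pass in one move at about 0.11–0.15 m/s and handed the job in with the carriage let go and at rest, its pointer about 3 mm past the clip's line (limit 12 mm); the hand-in returned no verdict, and pad forces were only read between moves (highest about 3 N).

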